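# Tip the batch into the tin and show its red stud to the camera in the swivel mirror

### The job

Tip up the hinged tray by lifting its handle end so that all four metal pieces slide into the tin, and lower the tray back onto its rest. Then turn the swivel mirror until the red stud on the tin's wall appears centred in the mirror to the inspection camera (the mirror's face pointing midway between the camera's lens and the stud), and finish while still holding it at that angle, because a spring turns it back when let go. Leave the other things on the bench where they are.

Things in the scene. Friction and masses are not known exactly. Their poses are not given: they have to be found in the camera images.
- stand: inspection stand, fixed to the bench: dark steel base plate 280 x 85 x 8 mm with a round swivel mirror at one end and a grey inspection camera at the other. Origin on the bench directly under the mirror's vertical swivel axis; its x axis points horizontally from the mirror to the camera, z up. Its place and yaw vary
- lens (a point): centre of the camera's lens (black barrel facing the mirror), 178 mm from the mirror's swivel axis along the stand's +x, 60 mm above the bench; the camera looks level, straight at the mirror's centre. Camera housing 50 mm wide, top 84 mm above the bench
- mirror_face (a point): centre of the mirror's reflecting face, on its vertical swivel axis, 60 mm above the bench. Round mirror 60 mm across, 8 mm thick behind the face. The point's x axis is the direction the face looks (its normal), z up; it turns with the mirror
- mirror_grip (a point): centre of the upright wooden grip on top of the mirror, on the swivel axis, 116 mm above the bench. Grip: 14 mm thick along the mirror's normal (this point's x axis), 40 mm wide (point's y), 36 mm high (98 to 134 mm above the bench); below it are an 8 mm thick neck and the mirror. Turns with the mirror
- mirror (a joint): swivel angle of the mirror, rad: 0 = rest, face looking straight at the camera; grows anticlockwise seen from above (face turning from the camera towards the tin), up to 1.4. A light spring (0.05 N m per rad, 0.02 N m already at 0) turns it back to 0 when let go. The camera sees the red stud centred when the mirror's normal halves the horizontal angle between the directions from the mirror's centre to the lens and to the stud
- station: tipping station, fixed to the bench: dark base plate, a square open aluminium tin and a hinged steel tray beside it. Origin on the bench directly under the tip of the tin's red stud; its y axis points from the stud across the tin and along the tray to the tray's handle; z up. Its place and yaw vary, also relative to the stand
- marker (a point): tip of the red batch stud (round, 26 mm across, sticks 16 mm out of the tin's wall towards the mirror's side), 60 mm above the bench, straight above the station's origin. The mirror, lens and stud are all at the same height; the stud is 180 mm off in the stand's +y, and -80 to +70 mm along its x
- tin_in (a point): centre of the tin's inner floor, 7 mm above the bench; tin 110 x 110 mm outside, walls 3 mm, rim 74 mm above the bench
- tray_hinge (a point): middle of the tray's hinge axis, 88 mm above the bench, along the station's x, over the tin's wall (station y = 126 mm)
- tray_grip (a point): grip point of the tray's wooden handle: a flat bar 14 mm thick (station x), 24 mm high, sticking 50 mm out of the tray's end; this point is 165 mm along the tray from the hinge axis and 6 mm above it when the tray lies flat (94 mm above the bench). Moves with the tray. From above it is pinched across its 14 mm; 25 mm and more free all round
- tray (a joint): tilt of the tray, rad: 0 = lying level on its rubber rest, grows as the handle is lifted about the hinge, up to 1.25. It falls back under its weight (tray 0.25 kg). Tray 90 mm wide, floor from 14 mm beyond the hinge (over the tin) to 136 mm on the handle side, side walls 18 mm high, open towards the tin. The pieces slide at roughly 0.45 to 0.7 rad
- piece0_center (a point): brass disc, 22 mm across, 12 mm high, 27 to 59 g, loose on the tray at the start; point at its centre
- piece1_center (a point): copper block, 20 x 20 x 12 mm, 27 to 59 g, loose on the tray at the start; point at its centre
- piece2_center (a point): brass disc, 22 mm across, 12 mm high, 27 to 59 g, loose on the tray at the start; point at its centre
- piece3_center (a point): copper block, 20 x 20 x 12 mm, 27 to 59 g, loose on the tray at the start; point at its centre
- wax: bystander, leave alone: green wax block, 55 x 30 x 20 mm, lying between the mirror stand and the tin; origin on its underside
- block: bystander, leave alone: steel bench block, 90 x 90 x 22 mm; origin on its underside
- hammer: bystander, leave alone: hammer lying flat, handle along its -x; origin on its underside
- driver: bystander, leave alone: screwdriver lying flat, handle along its -x; origin on its underside
- saw: bystander, leave alone: piercing saw lying flat, wooden handle, U-shaped steel frame 150 x 85 mm; origin on its underside
- glasses: bystander, leave alone: safety glasses, 140 mm wide; origin on its underside
- clamp: bystander, leave alone: wooden ring clamp, 120 mm long, brass collar; origin on its underside

How it is judged:
By the outcome, as a careful person would: the job done as asked, in the order asked, and still so for the second after the job is handed in, while the arm keeps its last pose, push and grip.
It also fails if it takes over 56 s, if anything falls off the work surface, if the arm or the gripper's body presses on something with over 40 N, if the wrist force passes 120 N, or if a joint passes its speed limit or range.

### The arm

A 6-joint arm with a two-finger parallel gripper is mounted at the origin on the work surface. World frame = base frame: x ahead of the robot, y to its left, z up, the work surface at z = 0. Lengths are in m, angles in degrees, forces in N, time in s.
With the tool pointing down it reaches from about 0.225 to 0.875 m from the base axis. Payload 3.4 kg.
Tool frame: the origin (TCP) lies at the very end of the fingers, on their centre line; the grasp point (between the pads) lies 19 mm behind it; z points along the fingers, x is the direction in which the jaws open and shut, and the axes are right-handed (so a half turn about z gives the same grasp; the last joint's range is limited). The gripper opens to 85 mm and grips with 20 to 120 N. Pads are 22 mm wide; open, the fingers measure 114 mm over their backs; the gripper's body (76 mm by 85 mm) begins 54 mm behind the grasp point. The pads swing forward as they close: fully open they stand 13 mm farther back than shut.
Start: joints at [-72.708, 15.808, 86.224, -0, 77.962, -6.933], TCP at [0.236, -0.524, 0.231] pointing down, gripper open.
Joint ranges: [-165.64, 165.64], [-43.16, 119.46], [12.63, 154.43], [-67.54, 247.53], [6.08, 155.33], [-154.97, 154.97]. Speed limits (degrees/s): [147.25, 147.25, 180, 180, 180, 180].

### API

Orientations are given as [roll, pitch, yaw] about the fixed x, y, z axes, in that order (R = Rz(yaw) Ry(pitch) Rx(roll)).
In Python, from bench import robot gives the robot as it stands.
- The arm moves only by the tool move_arm, never from a script. Its argument "series" is a list of rows, each a list of 3 entries, a list of its own where there are three numbers: the shift along the tool's x, y, z in cm, then the turn, a rotation vector about the tool's x, y, z in degrees, then the gripper's target within -1 to 1 (fully open at 1, half-way at 0, shut at -1). In form: [[[dx, dy, dz], [wx, wy, wz], hand], ...]. A call has 1 to 10 rows; each row is the pose to reach, as a shift and turn from the pose commanded when the call began, along the tool's axes at that moment; what a row does not reach only later rows make up. A row lasts 1/10 s, in which the tool goes at most 50 mm and 8.59 degrees, less where a joint would pass 70% of its speed; a pose out of reach is approached as far as the arm can. A call with a gripper value outside its range is refused whole. The fingers move at their own pace and stop on an object; "force" is the grip in N (left out, the last holds). Time passes only in rows, so rows that repeat a pose let the fingers close. It gives the time, the measured TCP pose, the force and the opening at its end, in the units of the state.
- robot.sense(): the state, without advancing time (a new reading comes with each control period).
- robot.get_image(name): name is "scene" or "top" or "wrist"; returns the picture (480x640x3 uint8, blue, green, red); there is no depth.
- robot.get_calibration(name): a dict with "intrinsics" (3x3 intrinsics, pixels), "xyz" and "attitude" of the camera in the world; the wrist camera has in their place "tool_from_camera" (4x4, takes a point from camera to tool coordinates, whose origin is the TCP and whose axes are the tool frame's). Camera axes: x right, y up, looking along -z (the intrinsics and any distortion apply to the point x, -y, -z); pixel columns grow to the right and rows downward; lengths in m; the calibration is good to about 2 mm. A picture is of the moment at which its call begins: read the wrist's pose just before it. get_calibration takes no time and is no camera call.
- robot.job_done(): hands the job in, once; it reports no verdict.
Trained networks look in the newest picture that a camera, given by its name, has taken for a name from the list of things; names that differ only in an ending like _2 or _b are one class to them, and where a whole thing is asked for, a point or a joint stands for the part that bears it (a point fixed in the world has none). Each returns a list of dicts, best first, with "conf" (0 to 1); they miss things now and then, are a little off and sometimes report something else, mostly with a low value. They report only what shows in the picture. A call takes as long as a camera call.
- robot.outline_of(label, camera): "pixels" (480x640 bool, what is visible of it).
- robot.mark_of(label, camera): "position" ([x, y, z] in m, in world coordinates, good to about 4 mm: a listed point, or the origin of a listed thing).
The state is a dict: "time": time; "joint_pos": joint angles; "qvel": joint speeds; "joint_efforts": joint torques, N m; "tcp_pos": TCP position; "tool_rot": TCP orientation; "wrist_force": force on the tool from outside, world axes, zero at the start; "wrist_torque": the same for the moment, N m; "opening": finger opening in m.
Only numpy, scipy, OpenCV 4.12 (cv2) and the standard library are available. Lean on these libraries where they do the work, as an engineer would, in place of code of your own. Each camera call takes 0.05 s, during which the arm holds its last target.

## Working session

There is one attempt and no reset: what is moved stays moved. The work goes in short steps, Python scripts to look and compute and a tool call to move; the robot and the scene stay as the last step left them, time stands still between calls to the robot, and variables do not carry over. Pictures are saved under pics/ and viewed, and the job is handed in when it is done.

Besides the shell and the picture viewer there is one more tool, called in YAML: its name, and indented under it one key for each argument. move_arm: Moves the arm, as the interface text tells. Its arguments: {"type":"object","properties":{"series":{"type":"array"},"force":{"type":"number"}},"required":["series"]}

```bash
mkdir -p pics; ls; python3 - <<'E'
from bench import robot
import cv2
s=robot.sense();print(s)
for n in ("scene","top","wrist"):
    im=robot.get_image(n);cv2.imwrite(f"pics/{n}0.png",im)
    print(n,robot.get_calibration(n))
E
```

```text
pics
{'time': 0.0, 'joint_pos': array([-7.27072996e+01,  1.58475018e+01,  8.62968023e+01, -4.18179043e-04,
        7.79632973e+01, -6.93559573e+00]), 'qvel': array([-0.05677004, -0.03618692,  0.00126107,  0.01492285, -0.04217065,
       -0.10689636]), 'joint_efforts': array([-2.19253539e-03, -4.16780412e+01, -2.45805359e+01, -3.18676848e-04,
        1.10628139e-02, -1.09405715e-05]), 'tcp_pos': array([ 0.23576686, -0.52383784,  0.23042993]), 'tool_rot': array([-1.79987413e+02,  1.06863298e-01, -6.57716045e+01]), 'wrist_force': array([-0.75516737,  0.47917582,  0.03249528]), 'wrist_torque': array([ 0.03912353, -0.03676688, -0.0501718 ]), 'opening': 0.08540225182726481}
scene {'intrinsics': array([[612.87157938,   0.        , 325.09934748],
       [  0.        , 612.87157938, 240.18901233],
       [  0.        ,   0.        ,   1.        ]]), 'xyz': array([1.28341464, 0.42863023, 1.4895101 ]), 'attitude': array([ 32.39021225,  -0.75256282, 121.28914004])}
top {'intrinsics': array([[548.07381606,   0.        , 324.74241377],
       [  0.        , 548.07381606, 243.70627228],
       [  0.        ,   0.        ,   1.        ]]), 'xyz': array([ 0.26170781, -0.01366498,  1.50353459]), 'attitude': array([ 10.52746864,  -0.4048488 , -91.04276122])}
wrist {'intrinsics': array([[333.3905408 ,   0.        , 321.72407876],
       [  0.        , 333.3905408 , 252.19564644],
       [  0.        ,   0.        ,   1.        ]]), 'tool_from_camera': array([[ 9.99999784e-01, -6.57450798e-04, -7.74895930e-06,
        -2.27734198e-05],
       [-6.33367599e-04, -9.60071319e-01, -2.79754645e-01,
        -7.08599883e-02],
       [ 1.76485361e-04,  2.79754589e-01, -9.60071528e-01,
        -1.41985915e-01],
       [ 0.00000000e+00,  0.00000000e+00,  0.00000000e+00,
         1.00000000e+00]])}
```

View pics/top0.png

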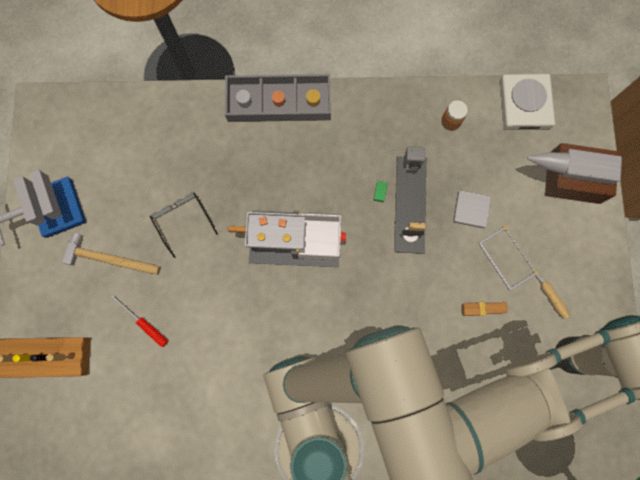

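View pics/scene0.png

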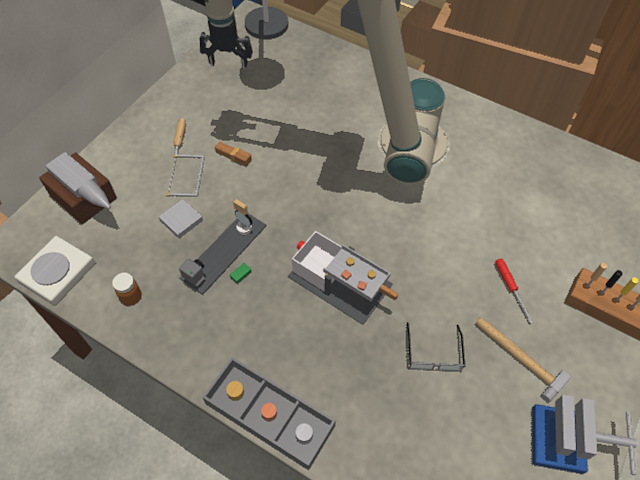

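```bash
python3 - <<'E'
from bench import robot
import numpy as np
np.set_printoptions(precision=4,suppress=True)
for cam in ("top","scene"):
    for l in ("stand","lens","mirror_face","mirror_grip","station","marker","tin_in","tray_hinge","tray_grip"):
        print(cam,l,[(round(d["conf"],2),np.array(d["position"])) for d in robot.mark_of(l,cam)[:2]])
print(robot.sense()["time"])
E
```

```text
top stand []
top lens [(0.86, array([ 0.7411, -0.276 ,  0.0604]))]
top mirror_face [(0.74, array([ 0.5661, -0.2613,  0.0592]))]
top mirror_grip [(0.47, array([ 0.5645, -0.2607,  0.1163]))]
top station [(0.96, array([ 0.553 , -0.0848, -0.0009])), (0.65, array([ 0.5074,  0.5559, -0.0024]))]
top marker [(0.7, array([ 0.5535, -0.0872,  0.0625])), (0.21, array([ 0.5631, -0.264 ,  0.0012]))]
top tin_in [(0.86, array([ 0.5572, -0.0061,  0.0089])), (0.39, array([0.5598, 0.0391, 0.0844]))]
top tray_hinge [(0.69, array([0.5573, 0.0391, 0.0858]))]
top tray_grip [(0.4, array([ 0.5524, -0.084 ,  0.0612]))]
scene stand [(0.97, array([ 0.5644, -0.2669,  0.0028]))]
scene lens [(0.91, array([ 0.7405, -0.272 ,  0.0583])), (0.47, array([0.3463, 0.4795, 0.0003]))]
scene mirror_face [(0.75, array([ 0.5667, -0.2641,  0.0599]))]
scene mirror_grip [(0.7, array([0.5081, 0.5578, 0.0037])), (0.57, array([ 0.5607, -0.2619,  0.1171]))]
scene station [(0.91, array([ 0.5508, -0.0805,  0.0003])), (0.73, array([ 0.5593, -0.0102,  0.0065]))]
scene marker [(0.79, array([ 0.5483, -0.0772,  0.0598]))]
scene tin_in [(0.61, array([ 0.5549, -0.011 ,  0.0078])), (0.2, array([0.5716, 0.21  , 0.0923]))]
scene tray_hinge [(0.75, array([0.5599, 0.04  , 0.0909])), (0.16, array([0.5496, 0.1411, 0.0952]))]
scene tray_grip [(0.67, array([0.5716, 0.2105, 0.0984])), (0.21, array([0.5108, 0.5579, 0.0033]))]
1.05
```

```bash
cat > h.py <<'E'
from bench import robot
import numpy as np, cv2
from scipy.spatial.transform import Rotation as Ro
np.set_printoptions(precision=4,suppress=True)
def Rt(rpy): return Ro.from_euler('xyz',rpy,degrees=True)
def rel(p,rpy):
    s=robot.sense(); R0=Rt(s["tool_rot"])
    d=R0.inv().apply(np.array(p)-s["tcp_pos"])*100
    w=(R0.inv()*Rt(rpy)).as_rotvec(degrees=True)
    print("t",s["time"],"tcp",s["tcp_pos"],s["tool_rot"],"shift cm",d,"turn",w)
def snap(cam,fn):
    s=robot.sense(); im=robot.get_image(cam); cv2.imwrite("pics/"+fn,im); return s,im
def marks(cam,ls,k=2):
    for l in ls: print(cam,l,[(round(d["conf"],2),np.array(d["position"])) for d in robot.mark_of(l,cam)[:k]])
def campose(cam,s=None):
    c=robot.get_calibration(cam)
    if cam=="wrist":
        T=np.array(c["tool_from_camera"]); R=Rt(s["tool_rot"])
        return c["intrinsics"],R.apply(T[:3,3])+s["tcp_pos"],R.as_matrix()@T[:3,:3]
    return c["intrinsics"],c["xyz"],Rt(c["attitude"]).as_matrix()
def pix(cam,P,s=None):
    K,o,R=campose(cam,s); q=(np.atleast_2d(P)-o)@R; q=q*[1,-1,-1]; q=q@K.T; return q[:,:2]/q[:,2:]
def ray(cam,uv,z,s=None):
    K,o,R=campose(cam,s); d=np.linalg.solve(K,[*uv,1.])*[1,-1,-1]; d=R@d; return o+d*(z-o[2])/d[2]
E
python3 - <<'E'
from h import *
rel([0.565,0.16,0.25],[180,0,-3.8])
E
```

```text
t 1.05 tcp [ 0.2359 -0.5244  0.2313] [179.9987  -0.0097 -65.7748] shift cm [-48.9126 -58.0916  -1.8748] turn [  0.0064  -0.0081 -61.9748]
```

move_arm:
  series:
    - [[-48.9,-58.1,-1.9],[0,0,-62],1]
    - [[-48.9,-58.1,-1.9],[0,0,-62],1]
    - [[-48.9,-58.1,-1.9],[0,0,-62],1]
    - [[-48.9,-58.1,-1.9],[0,0,-62],1]
    - [[-48.9,-58.1,-1.9],[0,0,-62],1]
    - [[-48.9,-58.1,-1.9],[0,0,-62],1]
    - [[-48.9,-58.1,-1.9],[0,0,-62],1]
    - [[-48.9,-58.1,-1.9],[0,0,-62],1]
    - [[-48.9,-58.1,-1.9],[0,0,-62],1]
    - [[-48.9,-58.1,-1.9],[0,0,-62],1]

```text
time: 2.05
tcp_pos: [0.4532, -0.072, 0.2442]
tool_rot: [180.0, -0.1, -3.8]
wrist_force: [0.6, -0.4, -0.8]
opening: 0.0852
```

```bash
python3 - <<'E'
from h import *
rel([0.565,0.16,0.25],[180,0,-3.8])
s,im=snap("wrist","w1.png")
P=[[.565,-.263,.116],[.741,-.274,.06],[.551,-.082,.06],[.5716,.2105,.094]]
print(pix("top",P),pix("scene",P))
E
```

```text
t 2.05 tcp [ 0.4532 -0.072   0.2442] [179.9707  -0.069   -3.7777] shift cm [  9.626  -23.8898  -0.5764] turn [ 0.0293 -0.0691  0.0223]
[[414.9134 224.9069]
 [412.3849 166.8195]
 [344.4135 235.6009]
 [233.5055 227.1938]] [[238.9532 208.2196]
 [199.5376 263.9649]
 [297.8909 244.8665]
 [389.6135 294.74  ]]
```

move_arm:
  series:
    - [[9.6,-23.9,-0.6],[0,0,0],1]
    - [[9.6,-23.9,-0.6],[0,0,0],1]
    - [[9.6,-23.9,-0.6],[0,0,0],1]
    - [[9.6,-23.9,-0.6],[0,0,0],1]
    - [[9.6,-23.9,-0.6],[0,0,0],1]
    - [[9.6,-23.9,-0.6],[0,0,0],1]
    - [[9.6,-23.9,-0.6],[0,0,0],1]

```text
time: 2.8
tcp_pos: [0.5644, 0.1593, 0.2492]
tool_rot: [180.0, 0.0, -3.6]
wrist_force: [-0.1, -0.1, 0.1]
opening: 0.0855
```

```bash
python3 - <<'E'
from h import *
s,im=snap("wrist","w2.png")
print(s["tcp_pos"],s["tool_rot"])
marks("wrist",["marker","tin_in","tray_hinge","tray_grip"])
E
```

```text
[0.5644 0.1593 0.2492] [179.9664   0.0474  -3.6176]
wrist marker [(0.7, array([ 0.5489, -0.0837,  0.0615]))]
wrist tin_in [(0.88, array([ 0.5545, -0.0146,  0.0042])), (0.3, array([0.568 , 0.2077, 0.0962]))]
wrist tray_hinge [(0.82, array([0.561 , 0.0484, 0.0872]))]
wrist tray_grip [(0.7, array([0.571 , 0.2069, 0.0934]))]
```

View pics/w2.png

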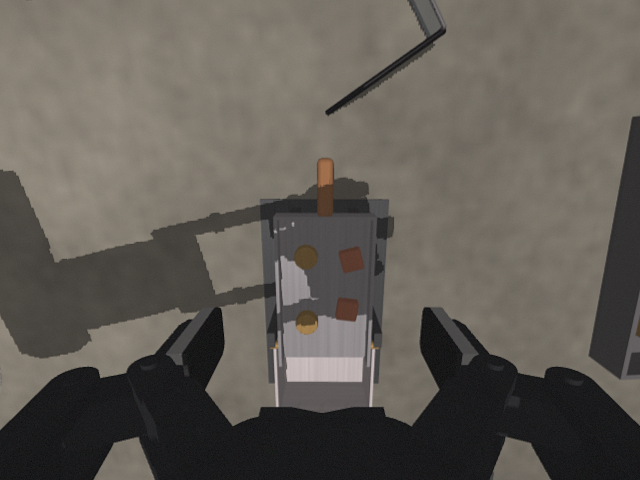

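```bash
python3 - <<'E'
from h import *
s=robot.sense()
for uv,z in [((325.5,158),.106),((325.5,215),.106),((318,180),.106),((333.5,180),.106),((275,215),.106),((374,215),.106),((277,345),.106),((372,345),.106)]:
    print(uv,ray("wrist",uv,z,s))
print(pix("wrist",[[.571,.2075,.094],[.5595,.0435,.088],[.551,-.082,.06]],s))
# station fit from marks
import itertools
from scipy.optimize import least_squares
M=[(0,[(.5535,-.0872),(.5483,-.0772),(.5489,-.0837),(.553,-.0848),(.5508,-.0805)]),(.071,[(.5572,-.0061),(.5549,-.011),(.5545,-.0146)]),(.126,[(.5573,.0391),(.5599,.04),(.561,.0484)]),(.291,[(.5716,.2105),(.571,.2069)])]
def f(p): return np.concatenate([np.array([p[0]-y*np.sin(p[2])-a[0],p[1]+y*np.cos(p[2])-a[1]]) for y,l in M for a in l])
r=least_squares(f,[.55,-.08,0]);print(r.x,np.degrees(r.x[2]),r.fun.reshape(-1,2))
for y in (0,.126,.291): print(y,r.x[0]-y*np.sin(r.x[2]),r.x[1]+y*np.cos(r.x[2]))
E
```

```text
(325.5, 158) [0.5712 0.2248 0.106 ]
(325.5, 215) [0.5681 0.1775 0.106 ]
(318, 180) [0.5637 0.2075 0.106 ]
(333.5, 180) [0.5767 0.2066 0.106 ]
(275, 215) [0.5245 0.1804 0.106 ]
(374, 215) [0.61   0.1747 0.106 ]
(277, 345) [0.5129 0.0534 0.106 ]
(372, 345) [0.6051 0.0472 0.106 ]
[[326.4561 178.4447]
 [325.2933 341.2   ]
 [324.7155 420.4354]]
[ 0.5508 -0.0823 -0.0699] -4.00286599453747 [[-0.0027  0.0049]
 [ 0.0025 -0.0051]
 [ 0.0019  0.0014]
 [-0.0022  0.0025]
 [-0.     -0.0018]
 [-0.0015 -0.0054]
 [ 0.0008 -0.0005]
 [ 0.0012  0.0031]
 [ 0.0023  0.0043]
 [-0.0003  0.0034]
 [-0.0014 -0.005 ]
 [-0.0005 -0.0025]
 [ 0.0001  0.0011]]
0 0.5507705480498447 -0.08233373358092738
0.126 0.5595661510288334 0.04335889694384126
0.291 0.5710842025489377 0.207956389297705
```

```bash
python3 - <<'E'
from h import *
rel([0.5705,0.2065,0.12],[180,0,-4]);rel([0.5705,0.2065,0.076],[180,0,-4])
E
```

```text
t 3.05 tcp [0.5636 0.1566 0.25  ] [179.9664   0.0037  -3.8848] shift cm [ 0.3479 -5.0362 12.9987] turn [0.0336 0.0037 0.1152]
t 3.05 tcp [0.5636 0.1566 0.25  ] [179.9664   0.0037  -3.8848] shift cm [ 0.3482 -5.0388 17.3987] turn [0.0336 0.0037 0.1152]
```

move_arm:
  series:
    - [[0.4,-5.2,5],[0,0,0.1],1]
    - [[0.4,-5.2,10],[0,0,0.1],1]
    - [[0.4,-5.2,13],[0,0,0.1],1]
    - [[0.4,-5.2,15],[0,0,0.1],1]
    - [[0.4,-5.2,16.5],[0,0,0.1],1]
    - [[0.4,-5.2,17.4],[0,0,0.1],1]
    - [[0.4,-5.2,17.4],[0,0,0.1],1]
    - [[0.4,-5.2,17.4],[0,0,0.1],1]

```text
time: 3.85
tcp_pos: [0.5722, 0.2093, 0.0767]
tool_rot: [-180.0, -0.1, -3.9]
wrist_force: [-0.8, -0.1, 0.5]
opening: 0.0854
```

```bash
python3 - <<'E'
from h import *
rel([0.571,0.2085,0.076],[180,0,-4])
s,im=snap("wrist","w3.png")
E
```

```text
t 3.85 tcp [0.5722 0.2093 0.0767] [-179.9805   -0.0824   -3.9265] shift cm [-0.1126  0.0912  0.0708] turn [-0.0195 -0.0824  0.0735]
```

View pics/w3.png

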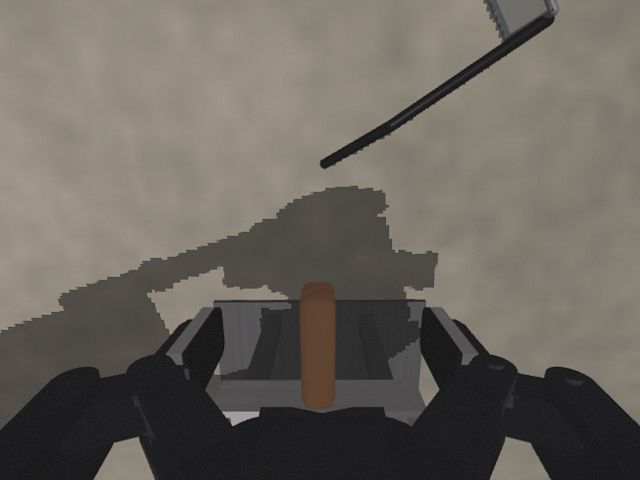

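move_arm:
  series:
    - [[0,0,0],[0,0,0],-1]
    - [[0,0,0],[0,0,0],-1]
    - [[0,0,0],[0,0,0],-1]
    - [[0,0,0],[0,0,0],-1]
    - [[0,0,0],[0,0,0],-1]
    - [[0,0,0],[0,0,0],-1]
    - [[0,0,0],[0,0,0],-1]
    - [[0,0,0],[0,0,0],-1]
  force: 50

```text
time: 4.7
tcp_pos: [0.5704, 0.2099, 0.076]
tool_rot: [180.0, 0.1, -3.9]
wrist_force: [-5.3, 0.1, 5.1]
opening: 0.0134
```

```bash
python3 - <<'E'
from h import *
s=robot.sense();print(s["tcp_pos"],s["tool_rot"],s["opening"],s["wrist_force"],s["wrist_torque"])
# arc: hinge relative to TCP at start. tool frame: x = station x, y = -station y, z down
# hinge at station y offset -0.165 => tool y +0.165 ; z: hinge 0.088
r=0.1665
p=np.array([r, 0.088-s["tcp_pos"][2]]) 
# TCP rel hinge in (y_st, z)
v=np.array([r, s["tcp_pos"][2]-0.088])
for th in range(0,63,3):
    a=np.radians(th)
    q=np.array([v[0]*np.cos(a)-v[1]*np.sin(a), v[0]*np.sin(a)+v[1]*np.cos(a)])
    d=q-v
    print(th,"tool dy cm %.2f dz cm %.2f"%(-d[0]*100,-d[1]*100))
E
```

```text
[0.5704 0.2099 0.076 ] [179.9879   0.1212  -3.8662] 0.013379198293094353 [-5.2741  0.1373  5.1293] [0.0948 0.7035 0.0923]
0 tool dy cm -0.00 dz cm -0.00
3 tool dy cm -0.04 dz cm -0.87
6 tool dy cm -0.03 dz cm -1.75
9 tool dy cm 0.02 dz cm -2.62
12 tool dy cm 0.11 dz cm -3.49
15 tool dy cm 0.26 dz cm -4.35
18 tool dy cm 0.44 dz cm -5.20
21 tool dy cm 0.67 dz cm -6.05
24 tool dy cm 0.95 dz cm -6.88
27 tool dy cm 1.27 dz cm -7.69
30 tool dy cm 1.63 dz cm -8.49
33 tool dy cm 2.03 dz cm -9.26
36 tool dy cm 2.47 dz cm -10.02
39 tool dy cm 2.95 dz cm -10.75
42 tool dy cm 3.47 dz cm -11.45
45 tool dy cm 4.03 dz cm -12.13
48 tool dy cm 4.61 dz cm -12.77
51 tool dy cm 5.24 dz cm -13.39
54 tool dy cm 5.89 dz cm -13.97
57 tool dy cm 6.57 dz cm -14.51
60 tool dy cm 7.28 dz cm -15.02
```

move_arm:
  series:
    - [[0,-0.03,-0.45],[1.5,0,0],-1]
    - [[0,-0.04,-0.87],[3,0,0],-1]
    - [[0,-0.04,-1.3],[4.5,0,0],-1]
    - [[0,-0.03,-1.75],[6,0,0],-1]
    - [[0,-0.01,-2.18],[7.5,0,0],-1]
    - [[0,0.02,-2.62],[9,0,0],-1]
    - [[0,0.06,-3.05],[10.5,0,0],-1]
    - [[0,0.11,-3.49],[12,0,0],-1]
    - [[0,0.18,-3.92],[13.5,0,0],-1]
    - [[0,0.26,-4.35],[15,0,0],-1]

```text
time: 5.7
tcp_pos: [0.5702, 0.2075, 0.1194]
tool_rot: [-164.8, 0.1, -3.9]
wrist_force: [-4.3, 3.0, -0.4]
opening: 0.013
```

```bash
python3 - <<'E'
from h import *
s=robot.sense();print(s["tcp_pos"],s["tool_rot"],s["opening"],s["wrist_force"],s["wrist_torque"],s["joint_pos"])
s,im=snap("wrist","w4.png")
R0=Rt([180,0,-4])
# remaining rows, tool frame at 15deg
r=0.1665;v=np.array([r,-0.012])
def P(th):
    a=np.radians(th); return np.array([0,-(v[0]*np.cos(a)-v[1]*np.sin(a)),-(v[0]*np.sin(a)+v[1]*np.cos(a))])
T=lambda th: Ro.from_euler('x',th,degrees=True)
for base in (15,30,40):
  print("base",base)
  for th in range(base,base+23,1):
    print(th-base,np.round(T(base).inv().apply(P(th)-P(base))*100,2)[1:])
E
```

```text
[0.5702 0.2075 0.1194] [-164.8419    0.1159   -3.8637] 0.012992674592656964 [-4.2831  2.9854 -0.4179] [0.0166 0.6302 0.2529] [ 4.331  21.3093 96.8905 17.2591 60.8399 -0.1215]
base 15
0 [0. 0.]
1 [-0.02 -0.29]
2 [-0.03 -0.58]
3 [-0.04 -0.87]
4 [-0.04 -1.16]
5 [-0.04 -1.46]
6 [-0.03 -1.75]
7 [-0.02 -2.04]
8 [-0.   -2.33]
9 [ 0.02 -2.62]
10 [ 0.04 -2.91]
11 [ 0.08 -3.2 ]
12 [ 0.11 -3.49]
13 [ 0.16 -3.78]
14 [ 0.2  -4.06]
15 [ 0.26 -4.35]
16 [ 0.31 -4.64]
17 [ 0.38 -4.92]
18 [ 0.44 -5.2 ]
19 [ 0.52 -5.49]
20 [ 0.59 -5.77]
21 [ 0.68 -6.05]
22 [ 0.76 -6.32]
base 30
0 [0. 0.]
1 [-0.02 -0.29]
2 [-0.03 -0.58]
3 [-0.04 -0.87]
4 [-0.04 -1.16]
5 [-0.04 -1.46]
6 [-0.03 -1.75]
7 [-0.02 -2.04]
8 [-0.   -2.33]
9 [ 0.02 -2.62]
10 [ 0.04 -2.91]
11 [ 0.08 -3.2 ]
12 [ 0.11 -3.49]
13 [ 0.16 -3.78]
14 [ 0.2  -4.06]
15 [ 0.26 -4.35]
16 [ 0.31 -4.64]
17 [ 0.38 -4.92]
18 [ 0.44 -5.2 ]
19 [ 0.52 -5.49]
20 [ 0.59 -5.77]
21 [ 0.68 -6.05]
22 [ 0.76 -6.32]
base 40
0 [0. 0.]
1 [-0.02 -0.29]
2 [-0.03 -0.58]
3 [-0.04 -0.87]
4 [-0.04 -1.16]
5 [-0.04 -1.46]
6 [-0.03 -1.75]
7 [-0.02 -2.04]
8 [-0.   -2.33]
9 [ 0.02 -2.62]
10 [ 0.04 -2.91]
11 [ 0.08 -3.2 ]
12 [ 0.11 -3.49]
13 [ 0.16 -3.78]
14 [ 0.2  -4.06]
15 [ 0.26 -4.35]
16 [ 0.31 -4.64]
17 [ 0.38 -4.92]
18 [ 0.44 -5.2 ]
19 [ 0.52 -5.49]
20 [ 0.59 -5.77]
21 [ 0.68 -6.05]
22 [ 0.76 -6.32]
```

View pics/w4.png

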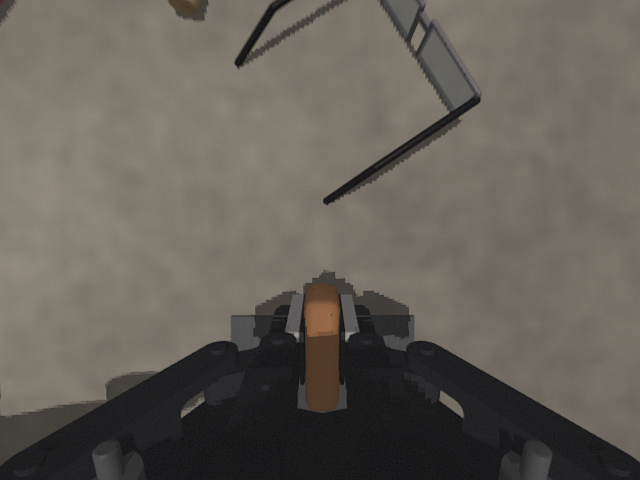

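move_arm:
  series:
    - [[0,-0.02,-0.29],[1,0,0],-1]
    - [[0,-0.03,-0.58],[2,0,0],-1]
    - [[0,-0.04,-0.87],[3,0,0],-1]
    - [[0,-0.04,-1.16],[4,0,0],-1]
    - [[0,-0.04,-1.46],[5,0,0],-1]
    - [[0,-0.03,-1.75],[6,0,0],-1]
    - [[0,-0.02,-2.04],[7,0,0],-1]
    - [[0,0,-2.33],[8,0,0],-1]
    - [[0,0.02,-2.62],[9,0,0],-1]
    - [[0,0.04,-2.91],[10,0,0],-1]

```text
time: 6.75
tcp_pos: [0.5697, 0.1995, 0.1474]
tool_rot: [-154.9, 0.1, -3.8]
wrist_force: [-4.0, 3.0, -0.0]
opening: 0.0131
```

move_arm:
  series:
    - [[0,-0.02,-0.29],[1,0,0],-1]
    - [[0,-0.03,-0.58],[2,0,0],-1]
    - [[0,-0.04,-0.87],[3,0,0],-1]
    - [[0,-0.04,-1.16],[4,0,0],-1]
    - [[0,-0.04,-1.46],[5,0,0],-1]
    - [[0,-0.03,-1.75],[6,0,0],-1]
    - [[0,-0.02,-2.04],[7,0,0],-1]
    - [[0,0,-2.33],[8,0,0],-1]
    - [[0,0.02,-2.62],[9,0,0],-1]
    - [[0,0.04,-2.91],[10,0,0],-1]

```text
time: 7.75
tcp_pos: [0.5689, 0.1868, 0.1737]
tool_rot: [-144.9, 0.1, -3.8]
wrist_force: [-5.0, 2.1, 0.9]
opening: 0.0133
```

```bash
python3 - <<'E'
from h import *
s=robot.sense();print(s["tcp_pos"],s["tool_rot"],s["opening"],s["wrist_force"],s["wrist_torque"],s["joint_pos"])
s,im=snap("scene","s4.png");cv2.imwrite("pics/s4c.png",cv2.resize(im[180:360,220:460],(800,600)))
s,im=snap("wrist","w5.png")
E
```

```text
[0.5689 0.1868 0.1737] [-144.8915    0.0698   -3.8173] 0.013341752648334782 [-5.0125  2.1362  0.9497] [0.0094 0.6124 0.4409] [ -9.4865  19.7522  99.344   37.6037  69.6781 -21.8937]
```

View pics/s4c.png

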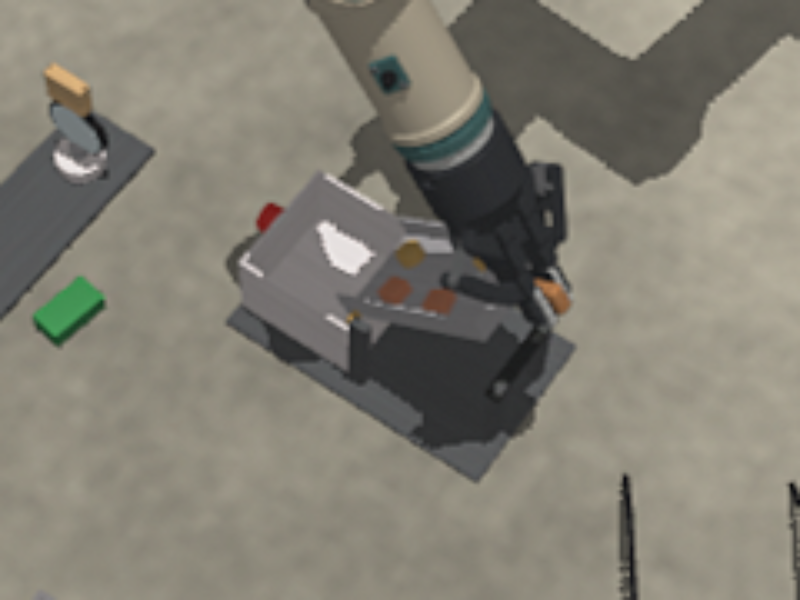

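move_arm:
  series:
    - [[0,-0.02,-0.29],[1,0,0],-1]
    - [[0,-0.03,-0.58],[2,0,0],-1]
    - [[0,-0.04,-0.87],[3,0,0],-1]
    - [[0,-0.04,-1.16],[4,0,0],-1]
    - [[0,-0.04,-1.46],[5,0,0],-1]
    - [[0,-0.03,-1.75],[6,0,0],-1]
    - [[0,-0.02,-2.04],[7,0,0],-1]
    - [[0,0,-2.33],[8,0,0],-1]
    - [[0,0.02,-2.62],[9,0,0],-1]
    - [[0,0.04,-2.91],[10,0,0],-1]

```text
time: 8.85
tcp_pos: [0.5678, 0.1696, 0.1974]
tool_rot: [-134.9, 0.1, -3.8]
wrist_force: [-4.5, 2.5, 0.6]
opening: 0.0133
```

move_arm:
  series:
    - [[0,-0.02,-0.29],[1,0,0],-1]
    - [[0,-0.03,-0.58],[2,0,0],-1]
    - [[0,-0.04,-0.87],[3,0,0],-1]
    - [[0,-0.04,-1.16],[4,0,0],-1]
    - [[0,-0.04,-1.46],[5,0,0],-1]
    - [[0,-0.03,-1.75],[6,0,0],-1]
    - [[0,-0.03,-1.75],[6,0,0],-1]
    - [[0,-0.03,-1.75],[6,0,0],-1]
    - [[0,-0.03,-1.75],[6,0,0],-1]
    - [[0,-0.03,-1.75],[6,0,0],-1]

```text
time: 9.85
tcp_pos: [0.567, 0.1575, 0.21]
tool_rot: [-128.9, 0.0, -3.8]
wrist_force: [-5.5, 2.5, 1.5]
opening: 0.0131
```

```bash
python3 - <<'E'
from h import *
s=robot.sense();print(s["tcp_pos"],s["tool_rot"],s["opening"],s["wrist_force"],s["wrist_torque"],s["joint_pos"])
s,im=snap("scene","s5.png");cv2.imwrite("pics/s5c.png",cv2.resize(im[180:360,220:460],(800,600)))
s,im=snap("top","t5.png");cv2.imwrite("pics/t5c.png",cv2.resize(im[180:300,220:380],(800,600)))
E
```

```text
[0.567  0.1575 0.21  ] [-128.9366    0.0314   -3.8015] 0.013129816013648602 [-5.5229  2.5387  1.4635] [0.0866 0.5726 0.7227] [-19.9671  22.2491 100.8468  49.1936  80.7082 -35.3499]
```

View pics/s5c.png

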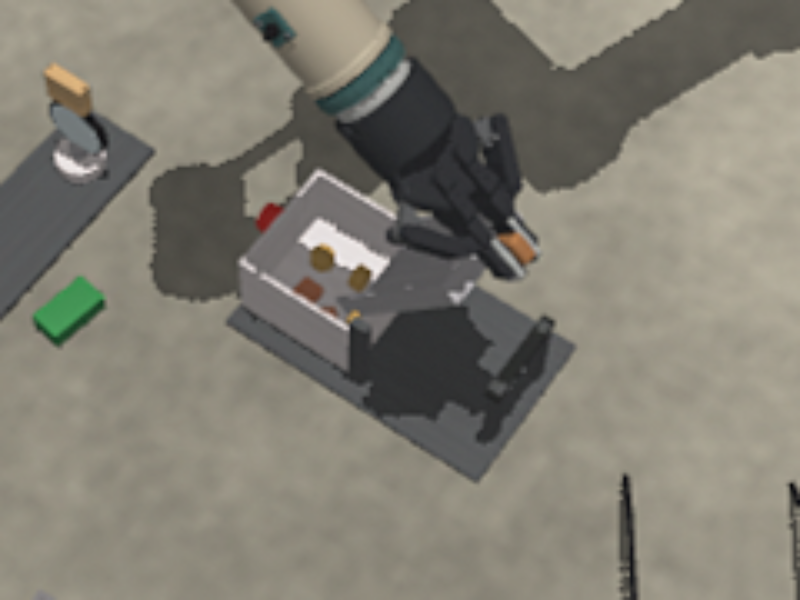

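View pics/t5c.png

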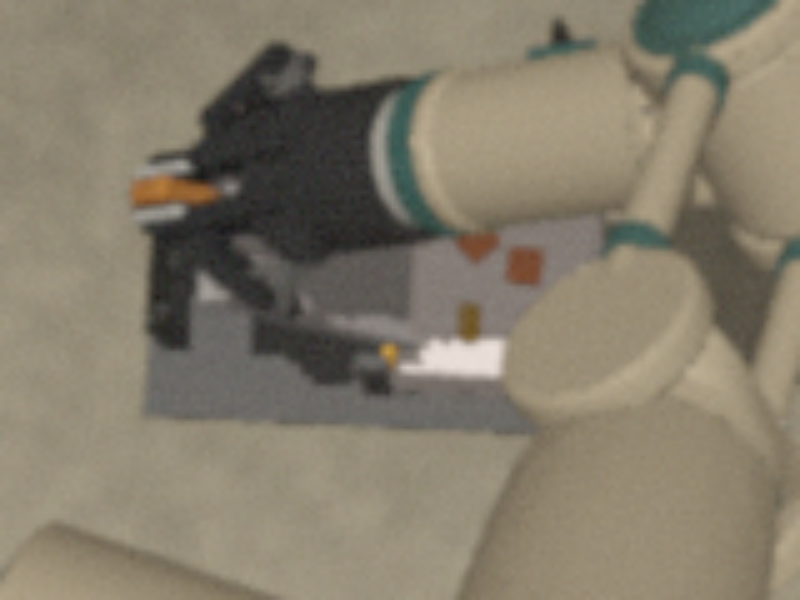

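```bash
python3 - <<'E'
from h import *
v=np.array([.1665,-0.012])
def P(th):
    a=np.radians(th); return np.array([0,-(v[0]*np.cos(a)-v[1]*np.sin(a)),-(v[0]*np.sin(a)+v[1]*np.cos(a))])
T=lambda th: Ro.from_euler('x',th,degrees=True)
for th in range(0,21,2):
    print(-th,np.round(T(51).inv().apply(P(51-th)-P(51))*100,2)[1:])
E
```

```text
0 [0. 0.]
-2 [0.05 0.58]
-4 [0.12 1.16]
-6 [0.22 1.73]
-8 [0.33 2.31]
-10 [0.46 2.87]
-12 [0.61 3.44]
-14 [0.78 3.99]
-16 [0.98 4.54]
-18 [1.19 5.09]
-20 [1.41 5.62]
```

move_arm:
  series:
    - [[0,0.05,0.58],[-2,0,0],-1]
    - [[0,0.12,1.16],[-4,0,0],-1]
    - [[0,0.22,1.73],[-6,0,0],-1]
    - [[0,0.33,2.31],[-8,0,0],-1]
    - [[0,0.46,2.87],[-10,0,0],-1]
    - [[0,0.61,3.44],[-12,0,0],-1]
    - [[0,0.78,3.99],[-14,0,0],-1]
    - [[0,0.98,4.54],[-16,0,0],-1]
    - [[0,1.19,5.09],[-18,0,0],-1]
    - [[0,1.41,5.62],[-20,0,0],-1]

```text
time: 10.95
tcp_pos: [0.5693, 0.1925, 0.1633]
tool_rot: [-149.0, 0.1, -3.8]
wrist_force: [-6.7, 2.0, -0.1]
opening: 0.0128
```

move_arm:
  series:
    - [[0,0.05,0.58],[-2,0,0],-1]
    - [[0,0.12,1.16],[-4,0,0],-1]
    - [[0,0.22,1.73],[-6,0,0],-1]
    - [[0,0.33,2.31],[-8,0,0],-1]
    - [[0,0.46,2.87],[-10,0,0],-1]
    - [[0,0.61,3.44],[-12,0,0],-1]
    - [[0,0.78,3.99],[-14,0,0],-1]
    - [[0,0.98,4.54],[-16,0,0],-1]
    - [[0,1.19,5.09],[-18,0,0],-1]
    - [[0,1.41,5.62],[-20,0,0],-1]

```text
time: 11.95
tcp_pos: [0.5704, 0.2093, 0.1076]
tool_rot: [-169.0, 0.1, -3.9]
wrist_force: [-4.8, 1.1, 0.8]
opening: 0.0133
```

```bash
python3 - <<'E'
from h import *
s=robot.sense();print(s["time"],s["tcp_pos"],s["tool_rot"],s["opening"],s["wrist_force"],s["wrist_torque"],s["joint_pos"])
rel([.5704,.2099,.076],[180,0.1,-3.9])
E
```

```text
11.95 [0.5704 0.2093 0.1076] [-168.9955    0.1417   -3.8758] 0.013325052957174201 [-4.7936  1.1237  0.8078] [-0.0171  0.7581  0.2682] [ 7.0325 22.2428 96.3037 12.52   60.0845  4.7891]
t 11.95 tcp [0.5704 0.2093 0.1076] [-168.9955    0.1417   -3.8758] shift cm [0.0067 0.5429 3.1093] turn [-11.0045   0.0439   0.0201]
```

Last 11°, gently, then look before releasing.

move_arm:
  series:
    - [[0,0.05,0.58],[-2,0,0],-1]
    - [[0,0.12,1.16],[-4,0,0],-1]
    - [[0,0.22,1.73],[-6,0,0],-1]
    - [[0,0.33,2.31],[-8,0,0],-1]
    - [[0,0.41,2.65],[-9.3,0,0],-1]
    - [[0,0.48,2.9],[-10.2,0,0],-1]
    - [[0,0.54,3.12],[-11,0,0],-1]
    - [[0,0.54,3.12],[-11,0,0],-1]
    - [[0,0.54,3.12],[-11,0,0],-1]

```text
time: 12.85
tcp_pos: [0.5704, 0.2099, 0.0761]
tool_rot: [-179.9, 0.2, -3.9]
wrist_force: [-5.8, 2.6, 0.6]
opening: 0.0131
```

```bash
python3 - <<'E'
from h import *
s=robot.sense();print(s["time"],s["tcp_pos"],s["tool_rot"],s["opening"],s["wrist_force"],s["wrist_torque"])
E
```

```text
12.85 [0.5704 0.2099 0.0761] [-179.9228    0.1605   -3.9084] 0.013140833226353085 [-5.8441  2.5734  0.579 ] [0.1307 0.7355 0.1586]
```

move_arm:
  series:
    - [[0,0,0],[0,0,0],0.6]
    - [[0,0,0],[0,0,0],1]
    - [[0,0,0],[0,0,0],1]
    - [[0,0,0],[0,0,0],1]
    - [[0,0,0],[0,0,0],1]
    - [[0,0,0],[0,0,0],1]
    - [[0,0,-2],[0,0,0],1]
    - [[0,0,-6],[0,0,0],1]
    - [[0,0,-11],[0,0,0],1]
    - [[0,0,-15],[0,0,0],1]

```text
time: 13.85
tcp_pos: [0.572, 0.2099, 0.2288]
tool_rot: [-180.0, -0.1, -3.9]
wrist_force: [1.0, 0.9, 0.4]
opening: 0.0853
```

```bash
python3 - <<'E'
from h import *
s,im=snap("wrist","w6.png");print(s["time"],s["tcp_pos"],s["tool_rot"],s["opening"],s["wrist_force"])
marks("wrist",["tray_grip","tray_hinge"])
s,im=snap("scene","s6.png");cv2.imwrite("pics/s6c.png",cv2.resize(im[180:360,220:460],(800,600)))
marks("scene",["tray_grip","tray_hinge","piece0_center","piece1_center"],4)
rel([.56,-.05,.25],[180,0,-3.6])
E
```

```text
13.85 [0.572  0.2099 0.2288] [-179.9693   -0.1121   -3.8694] 0.08529170970413401 [1.0223 0.872  0.3975]
wrist tray_grip [(0.84, array([0.5675, 0.2058, 0.0925]))]
wrist tray_hinge [(0.73, array([0.5631, 0.0468, 0.0912]))]
scene tray_grip [(0.96, array([0.5729, 0.2119, 0.0945]))]
scene tray_hinge [(0.92, array([0.5624, 0.0448, 0.0878]))]
scene piece0_center [(0.47, array([0.5438, 0.0022, 0.0132]))]
scene piece1_center [(0.6, array([ 0.5692, -0.0261,  0.0119]))]
t 14.25 tcp [0.5705 0.2095 0.2243] [179.9317   0.2004  -3.8764] shift cm [ 0.6937 25.9686 -2.5393] turn [ 0.0678  0.2006 -0.2763]
```

View pics/s6c.png

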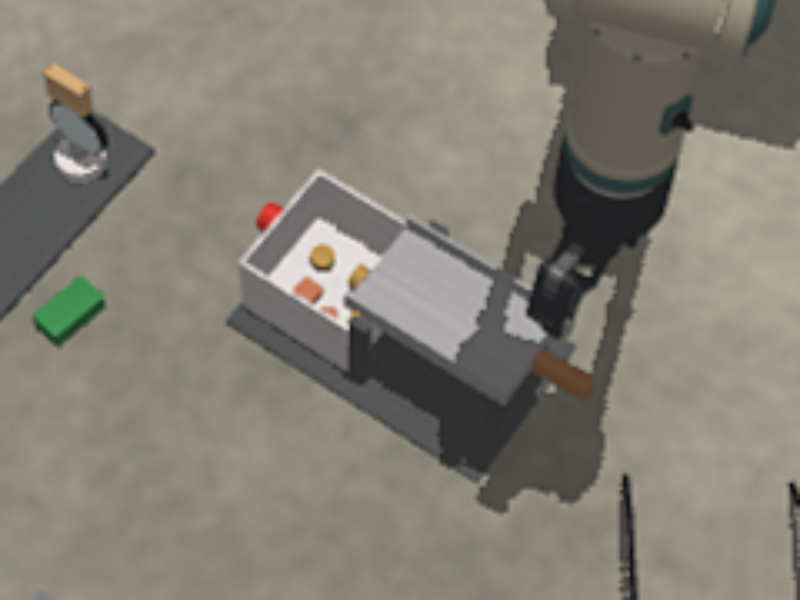

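View pics/w6.png

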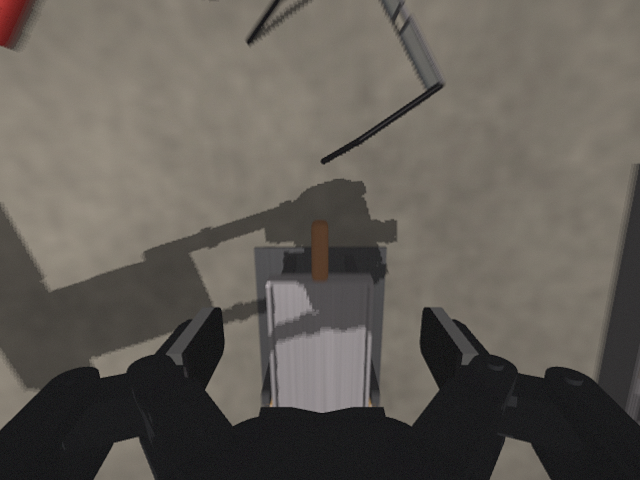

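```bash
python3 - <<'E'
from h import *
rel([.62,-.16,.27],[180,0,-3.6])
E
```

```text
t 14.25 tcp [0.5705 0.2095 0.2243] [179.9317   0.2004  -3.8764] shift cm [ 7.4166 36.5402 -4.5502] turn [ 0.0678  0.2006 -0.2763]
```

move_arm:
  series:
    - [[7.4,36.5,-4.6],[0,0,0],1]
    - [[7.4,36.5,-4.6],[0,0,0],1]
    - [[7.4,36.5,-4.6],[0,0,0],1]
    - [[7.4,36.5,-4.6],[0,0,0],1]
    - [[7.4,36.5,-4.6],[0,0,0],1]
    - [[7.4,36.5,-4.6],[0,0,0],1]
    - [[7.4,36.5,-4.6],[0,0,0],1]
    - [[7.4,36.5,-4.6],[0,0,0],1]
    - [[7.4,36.5,-4.6],[0,0,0],1]
    - [[7.4,36.5,-4.6],[0,0,0],1]

```text
time: 15.25
tcp_pos: [0.6202, -0.1594, 0.2706]
tool_rot: [-179.9, 0.2, -3.9]
wrist_force: [0.3, 0.3, 0.4]
opening: 0.0857
```

move_arm:
  series:
    - [[0,0,0],[0,0,0],1]
    - [[0,0,0],[0,0,0],1]
    - [[0,0,0],[0,0,0],1]
    - [[0,0,0],[0,0,0],1]

```text
time: 15.65
tcp_pos: [0.6207, -0.1584, 0.2724]
tool_rot: [180.0, -0.0, -3.8]
wrist_force: [-0.4, -0.7, -0.4]
opening: 0.0855
```

```bash
python3 - <<'E'
from h import *
s,im=snap("wrist","w7.png");print(s["time"],s["tcp_pos"],s["tool_rot"])
marks("wrist",["marker","mirror_face","mirror_grip","lens","stand","station"])
import pickle;pickle.dump((s["tcp_pos"],s["tool_rot"]),open("w7.pkl","wb"))
E
```

```text
15.65 [ 0.6207 -0.1584  0.2724] [179.9952  -0.0097  -3.7993]
wrist marker [(0.77, array([ 0.5501, -0.083 ,  0.0629]))]
wrist mirror_face [(0.86, array([ 0.5643, -0.2627,  0.0612]))]
wrist mirror_grip [(0.68, array([ 0.5688, -0.0259,  0.0159])), (0.66, array([ 0.561 , -0.2593,  0.1143]))]
wrist lens [(0.95, array([ 0.7396, -0.2766,  0.0611]))]
wrist stand [(0.82, array([ 0.5622, -0.2665,  0.0013]))]
wrist station [(0.77, array([ 0.5513, -0.0835, -0.0001]))]
```

View pics/w7.png

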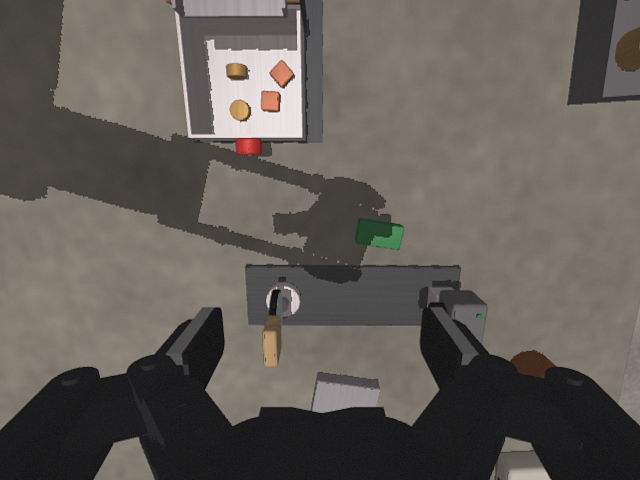

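```bash
python3 - <<'E'
from h import *
import pickle
t,r=pickle.load(open("w7.pkl","rb")); s=dict(tcp_pos=t,tool_rot=r)
for uv,z in [((247,265.5),.008),((460,266),.008),((246,325),.008),((248.5,155),.06),((236,155),.06),((261,154),.06),((272,319),.134),((264,365),.134),((278,365),.134),((443,292),.084),((484,292),.084)]:
    print(uv,ray("wrist",uv,z,s))
S=dict(mirror=[(.5661,-.2613),(.5645,-.2607),(.5644,-.2669),(.5667,-.2641),(.5607,-.2619),(.5643,-.2627),(.561,-.2593),(.5622,-.2665)],lens=[(.7411,-.276),(.7405,-.272),(.7396,-.2766)])
m=np.mean(S["mirror"],0);l=np.mean(S["lens"],0);k=np.mean([(.5535,-.0872),(.5483,-.0772),(.5489,-.0837),(.553,-.0848),(.5508,-.0805),(.5501,-.083),(.5513,-.0835)],0)
print(m,l,k,np.linalg.norm(l-m))
ang=lambda d:np.degrees(np.arctan2(d[1],d[0]))
print(ang(l-m),ang(k-m),(ang(l-m)+ang(k-m))/2)
for yaw in np.radians([-3.5,-4,-4.5]):
  print((k-m)@[np.cos(yaw),np.sin(yaw)],(k-m)@[-np.sin(yaw),np.cos(yaw)])
print(pix("wrist",[[*m,.116],[*m,.134],[*k,.06],[*l,.06]],s))
E
python3 -c "
import cv2;im=cv2.imread('pics/w7.png');cv2.imwrite('pics/w7a.png',cv2.resize(im[130:380,225:345],None,fx=2.4*2,fy=2.4,interpolation=2));cv2.imwrite('pics/w7b.png',cv2.resize(im[250:380,230:500],(800,385)))"
```

```text
(247, 265.5) [ 0.5204 -0.2171  0.008 ]
(460, 266) [ 0.7935 -0.2357  0.008 ]
(246, 325) [ 0.5082 -0.3015  0.008 ]
(248.5, 155) [ 0.5506 -0.0826  0.06  ]
(236, 155) [ 0.5379 -0.0817  0.06  ]
(261, 154) [ 0.5635 -0.0824  0.06  ]
(272, 319) [ 0.5695 -0.2306  0.134 ]
(264, 365) [ 0.5564 -0.2793  0.134 ]
(278, 365) [ 0.57   -0.2802  0.134 ]
(443, 292) [ 0.7453 -0.2363  0.084 ]
(484, 292) [ 0.7891 -0.2392  0.084 ]
[ 0.5637 -0.2629] [ 0.7404 -0.2749] [ 0.5508 -0.0828] 0.1770656440674695
-3.8670790497216596 94.09562995990291 45.11427545509063
-0.023864343566672237 0.17895905424584002
-0.025425127425225406 0.17874398699213556
-0.02698397506188776 0.1785153076917862
[[272.3588 339.7829]
 [269.6775 349.7759]
 [248.7575 155.2581]
 [430.4251 314.6352]]
```

View pics/w7b.png

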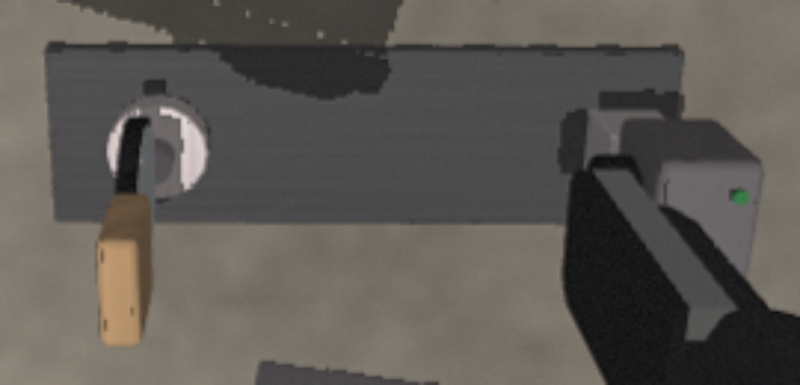

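```bash
python3 - <<'E'
from h import *
rel([.5643,-.2622,.17],[180,0,-3.9]);rel([.5643,-.2622,.099],[180,0,-3.9])
E
```

```text
t 16.0 tcp [ 0.6207 -0.1594  0.2723] [179.9946  -0.0034  -3.8754] shift cm [-4.9321 10.6393 10.2341] turn [ 0.0054 -0.0034  0.0246]
t 16.0 tcp [ 0.6207 -0.1594  0.2723] [179.9946  -0.0034  -3.8754] shift cm [-4.9325 10.6386 17.3341] turn [ 0.0054 -0.0034  0.0246]
```

move_arm:
  series:
    - [[-2.5,5,2],[0,0,0],1]
    - [[-4.9,9.5,5],[0,0,0],1]
    - [[-4.9,10.6,8],[0,0,0],1]
    - [[-4.9,10.6,10.2],[0,0,0],1]
    - [[-4.9,10.6,10.2],[0,0,0],1]
    - [[-4.9,10.6,10.2],[0,0,0],1]
    - [[-4.9,10.6,10.2],[0,0,0],1]

```text
time: 16.7
tcp_pos: [0.5661, -0.262, 0.1722]
tool_rot: [179.9, -0.2, -3.8]
wrist_force: [0.2, 0.1, -0.2]
opening: 0.0856
```

```bash
python3 - <<'E'
from h import *
rel([.5643,-.2622,.099],[180,0,-3.9])
s,im=snap("wrist","w8.png")
print(pix("wrist",[[.5643,-.2622,.116],[.5643,-.2622,.134]],s))
E
```

```text
t 16.7 tcp [ 0.5661 -0.262   0.1722] [179.9127  -0.1818  -3.8281] shift cm [-0.1971  0.0227  7.3182] turn [ 0.0872 -0.1818  0.0717]
[[318.8928 272.7874]
 [318.7181 283.3665]]
```

View pics/w8.png

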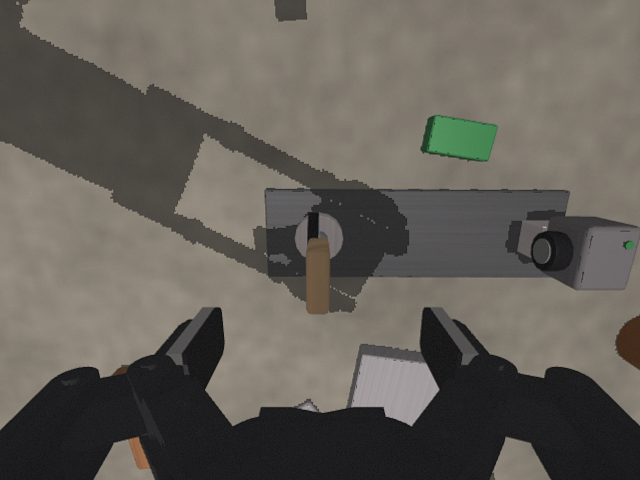

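move_arm:
  series:
    - [[-0.1,0.05,3],[0,0,0],1]
    - [[-0.1,0.05,5],[0,0,0],1]
    - [[-0.1,0.05,6.5],[0,0,0],1]
    - [[-0.1,0.05,7.3],[0,0,0],1]
    - [[-0.1,0.05,7.3],[0,0,0],1]
    - [[-0.1,0.05,7.3],[0,0,0],1]
    - [[-0.1,0.05,7.3],[0,0,0],1]

```text
time: 17.45
tcp_pos: [0.5645, -0.2626, 0.0987]
tool_rot: [179.9, -0.1, -3.9]
wrist_force: [-0.7, -0.2, -0.1]
opening: 0.0854
```

```bash
python3 - <<'E'
from h import *
rel([.5643,-.2622,.099],[180,0,-3.9])
s,im=snap("wrist","w9.png")
E
```

```text
t 17.45 tcp [ 0.5645 -0.2626  0.0987] [179.9289  -0.1289  -3.8606] shift cm [-0.0242 -0.0422 -0.0347] turn [ 0.0711 -0.1289  0.0393]
```

View pics/w9.png

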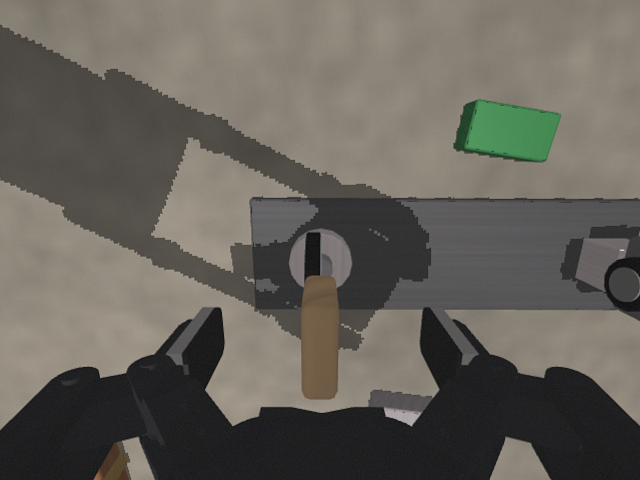

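move_arm:
  series:
    - [[0,0,0],[0,0,0],-1]
    - [[0,0,0],[0,0,0],-1]
    - [[0,0,0],[0,0,0],-1]
    - [[0,0,0],[0,0,0],-1]
    - [[0,0,0],[0,0,0],-1]
    - [[0,0,0],[0,0,0],-1]
    - [[0,0,0],[0,0,0],-1]
    - [[0,0,0],[0,0,0],-1]
  force: 40

```text
time: 18.3
tcp_pos: [0.5634, -0.2623, 0.0974]
tool_rot: [180.0, 0.0, -3.9]
wrist_force: [-0.3, 0.6, 2.6]
opening: 0.0135
```

```bash
python3 - <<'E'
from h import *
s=robot.sense();print(s["tcp_pos"],s["tool_rot"],s["opening"],s["wrist_force"],s["wrist_torque"])
E
```

```text
[ 0.5634 -0.2623  0.0974] [179.9921   0.0333  -3.8667] 0.013462118266797073 [-0.2543  0.6036  2.5903] [ 0.0577  0.8171 -0.021 ]
```

Gripped with little force. Turning 49° anticlockwise (negative about tool z), 4.5° first to check direction by continuing in steps.

move_arm:
  series:
    - [[0,0,0],[0,0,-3],-1]
    - [[0,0,0],[0,0,-6],-1]
    - [[0,0,0],[0,0,-9],-1]
    - [[0,0,0],[0,0,-12],-1]
    - [[0,0,0],[0,0,-15],-1]
    - [[0,0,0],[0,0,-18],-1]
    - [[0,0,0],[0,0,-21],-1]
    - [[0,0,0],[0,0,-24],-1]

```text
time: 19.1
tcp_pos: [0.5631, -0.2624, 0.0974]
tool_rot: [180.0, 0.1, 20.3]
wrist_force: [-1.4, 0.2, 3.0]
opening: 0.0136
```

```bash
python3 - <<'E'
from h import *
s=robot.sense();print(s["time"],s["tcp_pos"],s["tool_rot"],s["opening"],s["wrist_force"],s["wrist_torque"])
E
```

```text
19.1 [ 0.5631 -0.2624  0.0974] [179.9987   0.072   20.2673] 0.013559476022781295 [-1.3656  0.2277  3.0399] [-0.2174  0.8096 -0.089 ]
```

move_arm:
  series:
    - [[0,0,0],[0,0,-4],-1]
    - [[0,0,0],[0,0,-8],-1]
    - [[0,0,0],[0,0,-12],-1]
    - [[0,0,0],[0,0,-16],-1]
    - [[0,0,0],[0,0,-20],-1]
    - [[0,0,0],[0,0,-23],-1]
    - [[0,0,0],[0,0,-24.9],-1]
    - [[0,0,0],[0,0,-24.9],-1]
    - [[0,0,0],[0,0,-24.9],-1]
    - [[0,0,0],[0,0,-24.9],-1]

```text
time: 20.1
tcp_pos: [0.5629, -0.2627, 0.0974]
tool_rot: [-180.0, 0.1, 45.0]
wrist_force: [-4.2, -0.5, 4.2]
opening: 0.0134
```

```bash
python3 - <<'E'
from h import *
s=robot.sense();print(s["time"],s["tcp_pos"],s["tool_rot"],s["opening"],s["wrist_force"],s["wrist_torque"],s["joint_pos"])
s,im=snap("wrist","w10.png")
marks("wrist",["mirror_face","lens","marker","stand"])
s,im=snap("scene","s10.png");cv2.imwrite("pics/s10c.png",cv2.resize(im[150:330,170:410],(800,600)))
marks("scene",["mirror_face","lens","marker","tray_grip"])
E
```

```text
20.1 [ 0.5629 -0.2627  0.0974] [-179.9769    0.0905   45.0134] 0.013376390980554204 [-4.1778 -0.4763  4.2157] [-0.7571  1.117  -0.1052] [-31.3807  25.31    91.548   -0.0925  63.1857 -76.3524]
wrist mirror_face [(0.58, array([ 0.5674, -0.2636,  0.0623]))]
wrist lens []
wrist marker [(0.8, array([ 0.548 , -0.0805,  0.0636]))]
wrist stand [(0.96, array([ 0.5629, -0.2644,  0.0034]))]
scene mirror_face [(0.74, array([ 0.5681, -0.2605,  0.0608]))]
scene lens [(0.6, array([ 0.7395, -0.2746,  0.0589]))]
scene marker [(0.76, array([ 0.5524, -0.0782,  0.0596])), (0.45, array([ 0.5526, -0.0804,  0.0007]))]
scene tray_grip [(0.7, array([0.5705, 0.2092, 0.0944]))]
```

View pics/w10.png

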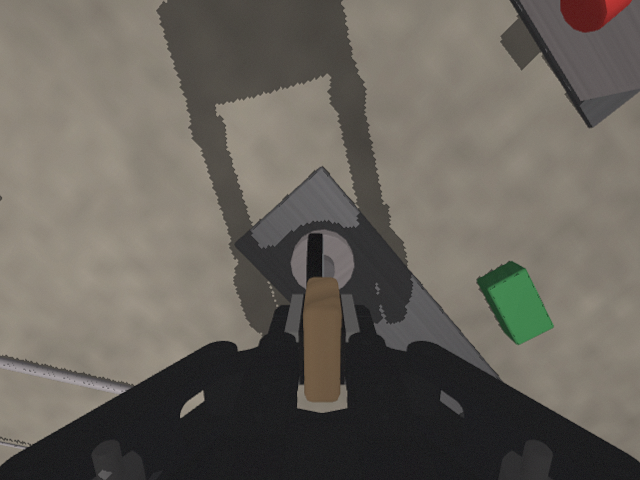

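View pics/s10c.png

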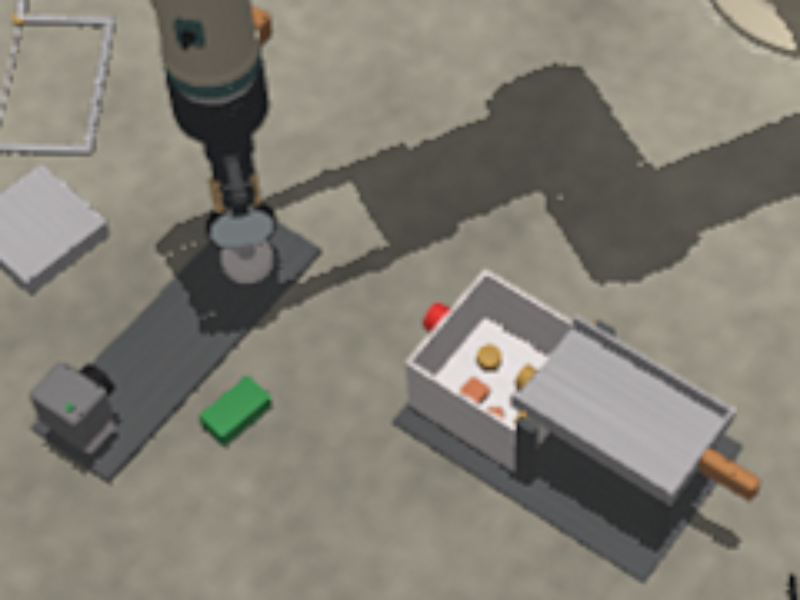

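move_arm:
  series:
    - [[0,0,0],[0,0,0],-1]
    - [[0,0,0],[0,0,0],-1]
    - [[0,0,0],[0,0,0],-1]
    - [[0,0,0],[0,0,0],-1]
    - [[0,0,0],[0,0,0],-1]

```text
time: 21.1
tcp_pos: [0.5629, -0.2626, 0.0974]
tool_rot: [-180.0, 0.1, 45.0]
wrist_force: [-5.8, -2.2, 4.5]
opening: 0.0136
```

```bash
python3 - <<'E'
from h import *
s=robot.sense();print(s["time"],s["tcp_pos"],s["tool_rot"],s["opening"],s["wrist_force"],s["qvel"])
print(robot.job_done())
E
```

```text
21.1 [ 0.5629 -0.2626  0.0974] [-179.9711    0.0834   45.0275] 0.013595638908062738 [-5.8058 -2.1608  4.4708] [ 0.0716 -0.0042  0.0946  0.0413  0.0703 -0.0396]
the job is handed in; nothing more can be done
None
```

I handed the job in at about 21 s, with all four pieces in the tin, the tray back on its rest, and the mirror held at its angle.

- **Tray:** I pinched the handle and lifted it about the hinge to roughly 51°, then lowered it to its starting pose and let go. The last pictures show all four pieces in the tin, one disc apparently on its edge, and an empty tray. The handle point measured 94 mm above the bench, as it should when level.
- **Mirror:** I turned it about 49°, so its face points at 45.0° in world axes. From the measured mirror, lens and stud positions the target is about 45.1°. The fingers are still closed on the 14 mm grip with a 40 N setting (opening reads 13.6 mm), and the arm was steady at the end. I took the final mirror angle from the tool's yaw, with the pads lying flat on the grip, and did not measure it separately. In the last pictures the mirror looked in line with the gripper.
- **Forces:** the wrist force readings I took never passed about 10 N.
- **Other checks:** the other things near the stand looked undisturbed, and the arm never came close to the rest. The lens was not detected in the last wrist picture, because the gripper was probably blocking it. The scene camera's reading of the lens agreed with the earlier ones.

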